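# Free the peeler from the sharpening clamp

## Robot

A 7-joint arm with a two-finger parallel gripper is mounted at the origin on a cart in front of the work surface, level with it; the furniture and walls round the work are solid. World frame = base frame: x ahead of the robot, y to its left, z up, the work surface at z = 0. Lengths are in mm, angles in rad, forces in N, time in s.
With the tool pointing down it reaches from about 400 to 900 mm from the base axis. Payload 5.5 kg.
Tool frame: the origin (TCP) lies at the very end of the fingers, on their centre line; the grasp point (between the pads) lies 19 mm behind it; z points along the fingers, y is the line along which they close (so a half turn about z gives the same grasp; the last joint's range is limited). The gripper opens to 85 mm and grips with 20 to 120 N. Pads are 22 mm wide; open, the fingers measure 114 mm over their backs; the gripper's body (76 mm by 85 mm) begins 54 mm behind the grasp point. The pads swing forward as they close: fully open they stand 13 mm farther back than shut.
Start: joints at [1.472, 0.501, -0.427, 1.55, 0.221, 1.138, -0.21], TCP at [230.105, -607.907, 231.31] pointing down, gripper open.
Joint ranges: [-2.88, 2.88], [-0.31, 2.03], [-1.54, 1.56], [0.2, 2.42], [-1.41, 4.55], [0.19, 2.02], [-2.57, 2.57]. Speed limits (rad/s): [2.57, 2.57, 3.14, 3.14, 3.14, 3.14, 3.14].

## Interface

Orientations are given as a unit quaternion [x, y, z, w].
In Python, from plant import state, viewer, manip gives the robot as it stands.
- The arm moves only by the tool move_arm, never from a script. Its argument "motion" is a list of rows, each an object with "delta_pos": the shift along the world's x, y, z in m, a list of three; "dr": the turn, a rotation vector about the world's x, y, z in degrees, a list of three. A call has 1 to 8 rows; each row is the pose to reach, as a shift and turn from the pose commanded when the call began; what a row does not reach only later rows make up. A row lasts 1/12 s, in which the tool goes at most 41.7 mm and 7.16 degrees, less where a joint would pass 70% of its speed; a pose out of reach is approached as far as the arm can. A call with a gripper value outside its range is refused whole. "fingers" is the opening, from 0 (shut) to 1 (fully open), set as the call begins (left out, the last holds). The fingers move at their own pace and stop on an object; the grip force is fixed at half the most. Time passes only in rows, so rows that repeat a pose let the fingers close. It gives the time, the measured TCP pose, the force, the opening and the grip force at its end, in the units of the state.
- state(): the state, without advancing time (a new reading comes with each control period).
- viewer.camera(name): name is "scene" or "top" or "wrist"; returns a dict with "color" (420x560x3 uint8, red, green, blue), "fx", "fy", "cx", "cy" (pixels), "extrinsics" (4x4, takes a point from camera to world coordinates); the wrist camera has in their place "hand_eye" (4x4, takes a point from camera to tool coordinates, whose origin is the TCP and whose axes are the flange's). Camera axes: x right, y down, z forward; pixel columns grow to the right and rows downward; lengths in mm; the calibration is good to about 2 mm. A picture is of the moment at which its call begins: read the wrist's pose just before it. There is no depth.
- manip.job_done(): hands the job in; it is judged then, once.
The state is a dict: "t": time; "joints": joint angles; "joint_vel": joint speeds; "effort": joint torques, N m; "tool_pos": TCP position; "orientation": TCP orientation; "contact_force": force on the tool from outside, world axes, zero at the start; "moment": the same for the moment, N m; "gripper_width": finger opening in mm; "finger_force": force on a finger pad.
Only numpy, scipy, OpenCV 4.12 (cv2) and the standard library are available. Lean on these libraries where they do the work, as an engineer would, in place of code of your own. Each camera call takes 0.05 s, during which the arm holds its last target. There are 200 camera calls.

## Task

The peeler is held down in the sprung sharpening clamp. Lift the clamp's arm by its wooden bar, past the point where it stays up by itself, before you move the peeler; then take the peeler out and lay it flat on the floor of the dark green tray, beside the pot that stands in there. Leave the clamp arm standing open, and leave the pot, the spice jar and the green cup standing where they are.

Things in the scene. Friction and masses are not known exactly. Their poses are not given: they have to be found in the camera images.
- clamp: Sharpening clamp, screwed down. Wooden base plate 12 mm thick, from x = -57 to +133, y = +-55 mm; on it an anvil block 20 (x) x 64 (y) mm, its top 37 mm above the worktop. Origin on the worktop under the anvil's centre, z up. Hinge posts (26 x 41 mm, 83 mm high) stand at x = +100 mm; the arm reaches from there over the anvil towards -x
- clamp_arm (a joint): Hinge of the steel clamp arm (rad), axis along the clamp's y. About 0 when its rubber foot rests on the peeler; grows as it swings up and back to the clamp's +x; stop at 1.75 (leaning slightly back). The spring snaps over: below about 1.0 it pulls the arm shut (0.5 N m at 0, weaker upwards), beyond that it pushes the arm open to the stop, where it stays
- clamp_hinge (a point): Point on the hinge axis, between the posts, 74 mm above the worktop
- lift_bar (a point): Middle of the dark wood bar at the arm's raised front end: round, 16 mm thick, 80 mm long along the clamp's y, 166 mm from the hinge axis. Shut: at clamp x = -50, z = 144 mm; open: x = +196, z = 209. A 12 mm rod slopes from its middle down to the arm. Some 5 to 12 N open it: push it to +x from its front side, hook it from below or pinch it from above
- peeler: Vegetable peeler with orange handle, 170 x 25 x 17 mm, under 0.12 kg. Origin at the centre of its underside, x along its length, z up. It lies across the anvil, about along the clamp's y, its underside 37 mm above the worktop, pressed down by the arm's foot (22 mm across)
- tray: Dark green rectangular drip tray, 233 (x) x 173 (y) x 18 mm, loose; floor 3 mm thick, rim walls 5 to 7 mm thick, inside 222 x 160 mm. Origin at the centre of its underside, z up
- pot: Small white pot with blue lid, 61 mm across, 59 mm high, standing in the tray in the half on the tray's +y side. Origin at the centre of its underside
- spice_jar: Spice jar with red cap, 45 mm across, 106 mm high, standing on the worktop in front of the clamp's bar (130 to 170 mm from the clamp's origin). Origin at the centre of its underside
- cup: Small green cup with a handle, 62 x 88 x 50 mm, standing on the worktop farther back. Origin at the centre of its underside

How it is judged:
By the outcome, as a careful person would: the job done as asked, in the order asked, and still so for the second after the job is handed in, with the robot touching nothing.
It also fails if it takes over 58 s, if anything falls off the work surface, if the arm or the gripper's body presses on something with over 40 N, if the wrist force passes 120 N, or if a joint passes its speed limit or range.

## Working session

There is one attempt and no reset: what is moved stays moved. The work goes in short steps, Python scripts to look and compute and a tool call to move; the robot and the scene stay as the last step left them, time stands still between calls to the robot, and variables do not carry over. Pictures are saved under pics/ and viewed, at most 10 in all, crops included, and the job is handed in when it is done.

Besides the shell and the picture viewer there is one more tool, called after "Emit:" as name([rows], argument=value, ...), one row to a line, values as JSON. move_arm: Moves the arm, as the interface text tells. Its arguments: {"type":"object","properties":{"motion":{"type":"array"},"fingers":{"type":"number"}},"required":["motion"]}

```bash
mkdir -p pics; cat > h.py <<'E'
import numpy as np, cv2, json, pickle
from plant import state, viewer, manip
from scipy.spatial.transform import Rotation as R
def grab(n, f):
    s=state(); c=viewer.camera(n)
    if 'extrinsics' in c: E=np.array(c['extrinsics'],float)
    else:
        T=np.eye(4);T[:3,:3]=R.from_quat(s['orientation']).as_matrix();T[:3,3]=s['tool_pos'];E=T@np.array(c['hand_eye'],float)
    c['E']=E; pickle.dump(c,open(f'pics/{f}.pkl','wb'))
    cv2.imwrite(f'pics/{f}.png',cv2.cvtColor(c['color'],cv2.COLOR_RGB2BGR)); return c
def load(f): return pickle.load(open(f'pics/{f}.pkl','rb'))
def ray(c,u,v):
    d=c['E'][:3,:3]@np.array([(u-c['cx'])/c['fx'],(v-c['cy'])/c['fy'],1]); return c['E'][:3,3],d/np.linalg.norm(d)
def onz(c,u,v,z):
    o,d=ray(c,u,v); return o+d*(z-o[2])/d[2]
def tri(c1,p1,c2,p2):
    A=np.zeros((3,3));b=np.zeros(3);rs=[ray(c1,*p1),ray(c2,*p2)]
    for o,d in rs:
        P=np.eye(3)-np.outer(d,d);A+=P;b+=P@o
    x=np.linalg.solve(A,b); return x,[np.linalg.norm((np.eye(3)-np.outer(d,d))@(x-o)) for o,d in rs]
def proj(c,p):
    q=np.linalg.inv(c['E'])@np.append(p,1); return np.array([c['fx']*q[0]/q[2]+c['cx'],c['fy']*q[1]/q[2]+c['cy']])
E
python3 - <<'E'
from h import *
for n in('scene','top'):
    c=grab(n,n+'0'); print(n,c['fx'],c['E'].round(2).tolist())
a=cv2.imread('pics/scene0.png');b=cv2.imread('pics/top0.png')
print(state())
E
```

```text
scene 483.96976249084514 [[-0.72, -0.44, 0.54, -234.74], [-0.7, 0.46, -0.55, 533.25], [-0.01, -0.77, -0.64, 981.91], [0.0, 0.0, 0.0, 1.0]]
top 492.381430052392 [[-0.0, -0.98, 0.18, 319.19], [-1.0, -0.0, -0.02, -210.01], [0.02, -0.18, -0.98, 1271.74], [0.0, 0.0, 0.0, 1.0]]
{'t': 0.1, 'joints': array([ 1.47218865,  0.50181082, -0.42675838,  1.55133338,  0.22079094,
        1.13829058, -0.21028172]), 'joint_vel': array([ 0.00133307, -0.00288803, -0.00076642, -0.00279657, -0.00019855,
       -0.00102165, -0.0008508 ]), 'effort': array([-1.28024508e-02, -5.70811343e+01, -5.83857313e+00, -2.81745565e+01,
        1.07228744e-02,  5.54257364e-03, -6.35063134e-05]), 'tool_pos': array([ 229.79687105, -607.35921998,  230.328164  ]), 'orientation': array([ 9.83679522e-01,  1.79927187e-01, -1.29708146e-04, -8.88412319e-04]), 'contact_force': array([ 0.34081855,  0.74532745, -0.55534338]), 'moment': array([ 0.02832159, -0.0025283 ,  0.03325985]), 'finger_force': 0.0, 'gripper_width': 85.28991037099253}
```

View pics/scene0.png

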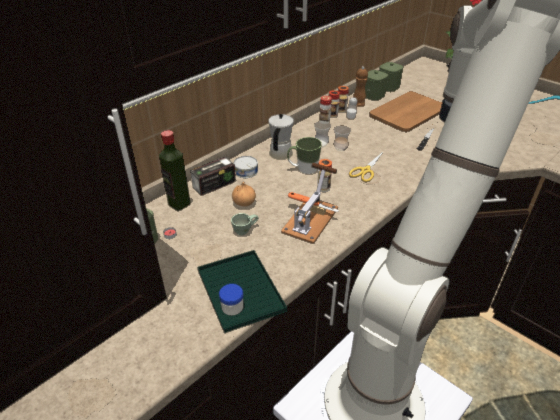

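View pics/top0.png

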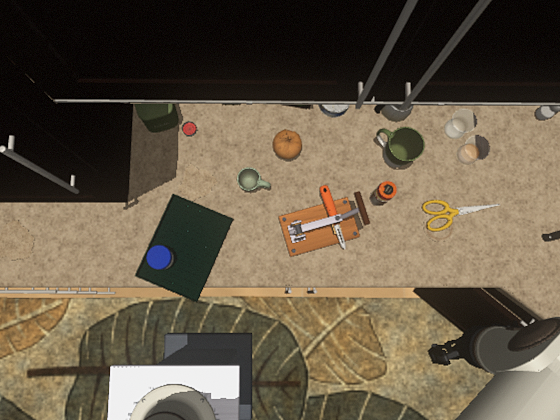

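The scene view shows the clamp around (310,210) and the tray at (240,290) with the pot at (231,297). In the top view the bar is at (362,208), the hinge near (297,232), the peeler runs (326,190)–(342,245), the jar is at (385,192), the cup at (250,180), and the tray corners are near (175,195), (233,219), (196,300), (136,275).

```bash
python3 - <<'E'
from h import *
a=cv2.imread('pics/top0.png')[165:275,255:415];b=cv2.imread('pics/scene0.png')[150:250,270:350]
a=cv2.resize(a,None,fx=3.4,fy=3.4,interpolation=cv2.INTER_CUBIC)
b=cv2.resize(b,None,fx=3,fy=3,interpolation=cv2.INTER_CUBIC)
o=np.zeros((max(len(a),len(b)),a.shape[1]+b.shape[1],3),np.uint8);o[:len(a),:a.shape[1]]=a;o[:len(b),a.shape[1]:]=b
cv2.imwrite('pics/crop0.png',o);print(o.shape)
t=load('top0');
for n,u,v,z in [('bar',362,208,144),('jar',386,191,106),('cup',249,180,50),('pot',160,257,59),('hinge',297,232,74),('tr1',175,195,18),('tr2',233,219,18),('tr3',196,300,18),('tr4',136,275,18),('pe1',325,186,45),('pe2',342,247,45)]: print(n,onz(t,u,v,z).round(0))
E
```

```text
(374, 784, 3)
bar [ 521. -449.  144.]
jar [ 570. -517.  106.]
cup [ 610. -183.   50.]
pot [413.  33.  59.]
hinge [ 473. -302.   74.]
tr1 [576.   9.  18.]
tr2 [ 514. -142.   18.]
tr3 [309. -52.  18.]
tr4 [371. 100.  18.]
pe1 [ 596. -377.   45.]
pe2 [ 440. -417.   45.]
```

View pics/crop0.png

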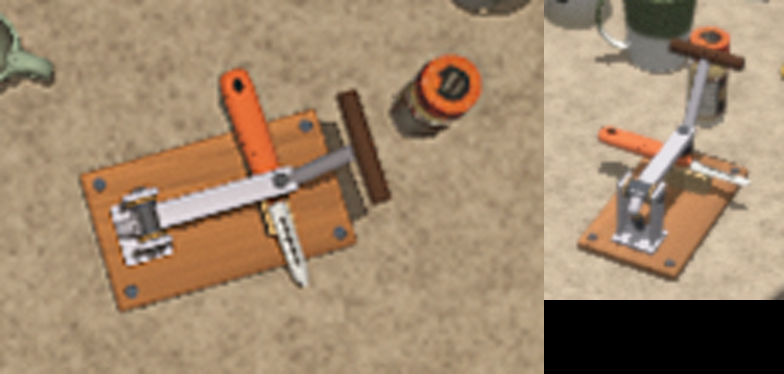

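The crop shows the bar ends at (348,92) and (378,202), the base corners at (82,177), (318,110), (353,242), (120,310) and the peeler lying over the anvil. In the scene part the bar ends are at (675,45) and (742,65).

```bash
python3 - <<'E'
from h import *
t=load('top0');s=load('scene0')
f=lambda x,y:(255+x/3.4-.35,165+y/3.4-.35)
g=lambda x,y:(270+(x-544)/3-.33,150+y/3-.33)
C=np.array([onz(t,*f(*p),12)[:2] for p in [(82,177),(318,110),(353,242),(120,310)]])
print('corners',C.round(0).tolist())
c=C.mean(0); fx=(C[0]+C[3]-C[1]-C[2])/2; print('len',np.linalg.norm(fx)); fx/=np.linalg.norm(fx)
fy=(C[0]+C[1]-C[2]-C[3])/2; print('wid',np.linalg.norm(fy)); fy/=np.linalg.norm(fy)
fx0=fx; # +x to hinge ; z up => y = z x x
y=np.array([-fx[1],fx[0]]); print('fx',fx,'y',y,'fy',fy)
org=c-38*fx; print('clamp origin',org.round(1))
for q,w in (((348,92),(675,45)),((378,202),(742,65))):
    for e in [(w)]: print('bar end',[a for a in tri(t,f(*q),s,g(*e))])
b=org-50*fx; print('bar pred',b)
m=[onz(t,*f(*q),144)[:2] for q in((348,92),(378,202))]; print('bar top-view',np.mean(m,0))
print('jar',onz(t,*f(451,88),106)[:2], 'in clamp',[(onz(t,*f(451,88),106)[:2]-org)@v for v in(fx,y)])
st=state();M=R.from_quat(st['orientation']).as_matrix();print(M.round(3))
print('tool y vs fx', M[:2,1]@fx)
E
```

```text
corners [[521.0, -260.0], [574.0, -442.0], [472.0, -466.0], [420.0, -288.0]]
len 187.22940979002837
wid 104.93823579657494
fx [-0.27939013  0.96017767] y [-0.96017767 -0.27939013] fy [0.96886506 0.24758936]
clamp origin [ 507.4 -400.3]
bar end [array([ 557.69705056, -439.4551314 ,  146.83349854]), [np.float64(2.249538640704366), np.float64(2.2495386407043685)]]
bar end [array([ 481.91095675, -456.24567585,  149.11916785]), [np.float64(0.9380649190035947), np.float64(0.9380649190036036)]]
bar pred [ 521.40732648 -448.295572  ]
bar top-view [ 521.76176149 -447.74901513]
jar [ 571.45538004 -520.44667894] in clamp [np.float64(-133.2608137423379), np.float64(-27.896716523510428)]
[[ 0.935  0.354 -0.001]
 [ 0.354 -0.935  0.002]
 [ 0.    -0.002 -1.   ]]
tool y vs fx -0.9969058061911277
```

Emit:
move_arm([
  {"delta_pos": [0.038,0.015,0],"dr": [0,0,0]},
  {"delta_pos": [0.076,0.031,0],"dr": [0,0,0]},
  {"delta_pos": [0.114,0.046,0],"dr": [0,0,0]},
  {"delta_pos": [0.152,0.062,0],"dr": [0,0,0]},
  {"delta_pos": [0.19,0.077,0],"dr": [0,0,0]},
  {"delta_pos": [0.228,0.092,0],"dr": [0,0,0]},
  {"delta_pos": [0.266,0.108,0],"dr": [0,0,0]},
  {"delta_pos": [0.302,0.122,0],"dr": [0,0,0]},
], fingers=0)

```text
t: 0.77
tool_pos: [533.9, -484.2, 230.7]
orientation: [0.984, 0.18, -0.0, -0.001]
contact_force: [1.3, -0.7, -0.4]
gripper_width: -0.1
finger_force: 0.0
```

Emit:
move_arm([
  {"delta_pos": [0,0,-0.03],"dr": [0,0,0]},
  {"delta_pos": [0,0,-0.06],"dr": [0,0,0]},
  {"delta_pos": [0,0,-0.09],"dr": [0,0,0]},
  {"delta_pos": [0,0,-0.105],"dr": [0,0,0]},
  {"delta_pos": [0,0,-0.105],"dr": [0,0,0]},
  {"delta_pos": [0,0,-0.105],"dr": [0,0,0]},
])

```text
t: 1.27
tool_pos: [531.6, -485.7, 125.6]
orientation: [0.984, 0.18, -0.0, -0.001]
contact_force: [0.2, 0.4, 0.8]
gripper_width: 0.2
finger_force: 0.0
```

Emit:
move_arm([
  {"delta_pos": [-0.002,0.008,0],"dr": [0,0,0]},
  {"delta_pos": [-0.004,0.014,0],"dr": [0,0,0]},
  {"delta_pos": [-0.006,0.021,0.009],"dr": [0,0,0]},
  {"delta_pos": [-0.008,0.028,0.019],"dr": [0,0,0]},
  {"delta_pos": [-0.01,0.037,0.03],"dr": [0,0,0]},
  {"delta_pos": [-0.013,0.046,0.041],"dr": [0,0,0]},
  {"delta_pos": [-0.016,0.057,0.052],"dr": [0,0,0]},
  {"delta_pos": [-0.018,0.068,0.06],"dr": [0,0,0]},
])

```text
t: 1.93
tool_pos: [514.8, -423.5, 192.3]
orientation: [0.984, 0.178, 0.002, 0.006]
contact_force: [-1.5, -11.7, 9.1]
gripper_width: 0.3
finger_force: 5.7
```

```bash
python3 - <<'E'
from h import *
grab('top','top1');grab('scene','scene1')
a=cv2.imread('pics/top1.png')[150:280,240:420];b=cv2.imread('pics/scene1.png')[120:260,250:380]
cv2.imwrite('pics/crop1.png',np.hstack([cv2.resize(a,(416,300)),cv2.resize(b,(279,300))]))
E
```

```text
(no output)
```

View pics/crop1.png

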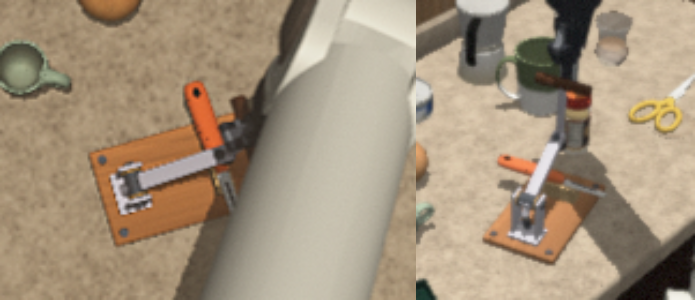

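The crops show the bar lifted with the finger behind it and the peeler still on the anvil. I'll keep pushing along the arc.

Emit:
move_arm([
  {"delta_pos": [-0.003,0.012,0.009],"dr": [0,0,0]},
  {"delta_pos": [-0.006,0.024,0.018],"dr": [0,0,0]},
  {"delta_pos": [-0.01,0.037,0.025],"dr": [0,0,0]},
  {"delta_pos": [-0.013,0.05,0.03],"dr": [0,0,0]},
  {"delta_pos": [-0.016,0.06,0.033],"dr": [0,0,0]},
  {"delta_pos": [-0.019,0.07,0.035],"dr": [0,0,0]},
  {"delta_pos": [-0.022,0.081,0.036],"dr": [0,0,0]},
  {"delta_pos": [-0.025,0.093,0.036],"dr": [0,0,0]},
])

```text
t: 2.7
tool_pos: [488.5, -323.4, 222.2]
orientation: [0.984, 0.18, -0.0, -0.0]
contact_force: [0.1, -0.1, -0.3]
gripper_width: 0.1
finger_force: 0.0
```

Emit:
move_arm([
  {"delta_pos": [-0.003,0.011,0],"dr": [0,0,0]},
  {"delta_pos": [-0.006,0.022,0],"dr": [0,0,0]},
  {"delta_pos": [-0.009,0.033,0],"dr": [0,0,0]},
  {"delta_pos": [-0.009,0.033,0],"dr": [0,0,0]},
  {"delta_pos": [-0.009,0.033,0],"dr": [0,0,0]},
])

```text
t: 3.12
tool_pos: [480.1, -291.2, 222.3]
orientation: [0.984, 0.181, -0.0, 0.0]
contact_force: [0.0, -0.4, -0.5]
gripper_width: 0.1
finger_force: 0.0
```

Emit:
move_arm([
  {"delta_pos": [0.009,-0.035,0],"dr": [0,0,0]},
  {"delta_pos": [0.018,-0.07,0.005],"dr": [0,0,0]},
  {"delta_pos": [0.027,-0.11,0.01],"dr": [0,0,0]},
  {"delta_pos": [0.027,-0.13,0.01],"dr": [0,0,0]},
  {"delta_pos": [0.027,-0.13,0.01],"dr": [0,0,0]},
  {"delta_pos": [0.027,-0.13,0.01],"dr": [0,0,0]},
], fingers=0.6)

```text
t: 3.62
tool_pos: [506.1, -424.3, 231.3]
orientation: [0.984, 0.178, -0.0, -0.0]
contact_force: [-0.3, 0.2, -0.2]
gripper_width: 51.5
finger_force: 0.0
```

```bash
python3 - <<'E'
from h import *
c=grab('wrist','w1');s=grab('scene','scene2');grab('top','top2')
print(c['hand_eye'].round(2).tolist(),c['fx'],state()['tool_pos'])
for n in('w1','scene2','top2'):
    h=cv2.cvtColor(load(n)['color'],cv2.COLOR_RGB2HSV)
    m=cv2.inRange(h,(3,170,130),(12,255,255));k,l,st,ce=cv2.connectedComponentsWithStats(m)
    print(n,[(st[i].tolist(),ce[i].round(0).tolist()) for i in range(1,k) if st[i][4]>60])
b=cv2.imread('pics/scene2.png')[130:270,240:380]
cv2.imwrite('pics/c2.png',np.hstack([cv2.imread('pics/w1.png')[:,:],cv2.resize(b,(240,420))]))
E
```

```text
[[0.0, -0.95, -0.32, 81.76], [1.0, 0.0, -0.0, 0.24], [0.0, -0.32, 0.95, -141.53], [0.0, 0.0, 0.0, 1.0]] 355.153512635529 [ 507.43900741 -420.39909256  232.02881118]
w1 [([247, 62, 28, 119, 712], [262.0, 133.0]), ([405, 150, 25, 36, 173], [415.0, 174.0])]
scene2 []
top2 [([320, 185, 18, 34, 286], [329.0, 202.0])]
```

View pics/c2.png

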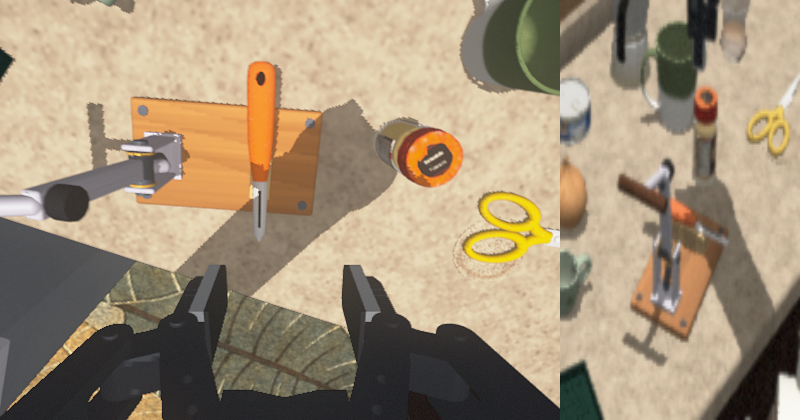

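The wrist view shows the clamp arm open to the left and the peeler still on the anvil: handle end (260,62), hole (261,78), handle/blade joint (260,183), blade tip (260,240). The jar is standing at (435,158).

```bash
python3 - <<'E'
from h import *
c=load('w1')
for p in [(260,62),(261,78),(260,183),(260,240)]: print(p,onz(c,*p,50).round(1))
E
```

```text
(260, 62) [ 596.2 -368.6   50. ]
(261, 78) [ 584.6 -373.6   50. ]
(260, 183) [ 497.2 -403.3   50. ]
(260, 240) [ 442.4 -422.5   50. ]
```

Emit:
move_arm([
  {"delta_pos": [0.006,0.012,-0.03],"dr": [0,0,0]},
  {"delta_pos": [0.012,0.024,-0.06],"dr": [0,0,0]},
  {"delta_pos": [0.012,0.024,-0.1],"dr": [0,0,0]},
  {"delta_pos": [0.012,0.024,-0.11],"dr": [0,0,0]},
  {"delta_pos": [0.012,0.024,-0.11],"dr": [0,0,0]},
  {"delta_pos": [0.012,0.024,-0.11],"dr": [0,0,0]},
])

```text
t: 4.27
tool_pos: [519.2, -397.8, 123.0]
orientation: [0.984, 0.18, -0.0, -0.0]
contact_force: [0.4, -0.8, 0.4]
gripper_width: 51.0
finger_force: 0.0
```

```bash
python3 - <<'E'
from h import *
c=grab('wrist','w2'); print(state()['tool_pos'])
E
```

```text
[ 520.12701529 -398.73650981  124.36175341]
```

View pics/w2.png

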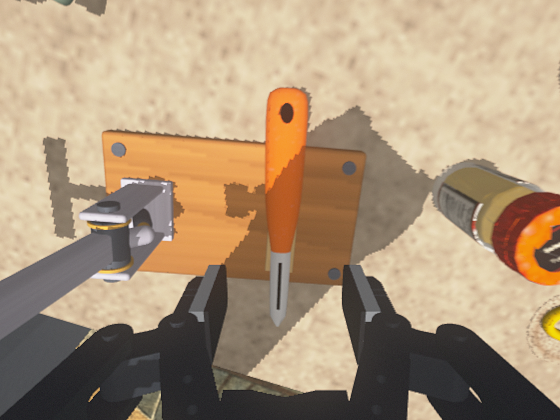

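The peeler lies between the fingers: handle end (288,88), hole (287,113), joint (281,252), blade tip (279,325).

```bash
python3 - <<'E'
from h import *
c=load('w1');d=load('w2')
for p,q in (((261,78),(287,113)),((260,183),(281,252)),((260,240),(279,325)),((260,62),(288,88))): 
    x,e=tri(c,p,d,q);print(x.round(1),round(e[0],1))
s=state();M=R.from_quat(s['orientation']).as_matrix();print(s['tool_pos'],M[:,0])
for q in ((281,252),(287,113),(279,325)):
    p=onz(d,*q,50);print(p.round(1),(M.T@(p-s['tool_pos'])).round(1))
E
```

```text
[ 584.7 -374.5   61.9] 0.2
[ 495.4 -404.    41.7] 0.6
[ 439.2 -423.6   41.9] 0.6
[ 596.5 -370.1   64.7] 0.9
[ 520.12701529 -398.73650981  124.36175341] [0.93531109 0.35382403 0.00130985]
[ 499.5 -403.2   50. ] [-21.   -3.3  74.3]
[ 584.3 -375.    50. ] [68.3  0.3 74.5]
[ 445.3 -422.1   50. ] [-78.4  -4.8  74.2]
```

Emit:
move_arm([
  {"delta_pos": [0,0.001,-0.03],"dr": [0,0,-2]},
  {"delta_pos": [0,0.001,-0.055],"dr": [0,0,-2]},
  {"delta_pos": [0,0.001,-0.075],"dr": [0,0,-2]},
  {"delta_pos": [0,0.001,-0.088],"dr": [0,0,-2]},
  {"delta_pos": [0,0.001,-0.096],"dr": [0,0,-2]},
  {"delta_pos": [0,0.001,-0.096],"dr": [0,0,-2]},
])

```text
t: 4.82
tool_pos: [519.1, -397.2, 26.2]
orientation: [0.987, 0.163, -0.0, -0.0]
contact_force: [-0.2, -0.3, 0.0]
gripper_width: 51.6
finger_force: 0.0
```

Emit:
move_arm([
  {"delta_pos": [0,0,0],"dr": [0,0,0]},
  {"delta_pos": [0,0,0],"dr": [0,0,0]},
  {"delta_pos": [0,0,0],"dr": [0,0,0]},
  {"delta_pos": [0,0,0],"dr": [0,0,0]},
  {"delta_pos": [0,0,0],"dr": [0,0,0]},
  {"delta_pos": [0,0,0],"dr": [0,0,0]},
  {"delta_pos": [0,0,0],"dr": [0,0,0]},
  {"delta_pos": [0,0,0],"dr": [0,0,0]},
], fingers=0)

```text
t: 5.48
tool_pos: [520.6, -397.8, 28.3]
orientation: [0.987, 0.163, 0.001, 0.001]
contact_force: [-0.2, -0.4, 6.9]
gripper_width: 24.2
finger_force: 59.8
```

Emit:
move_arm([
  {"delta_pos": [0,0,0.01],"dr": [0,0,0]},
  {"delta_pos": [0,0,0.03],"dr": [0,0,0]},
  {"delta_pos": [0,0,0.065],"dr": [0,0,0]},
  {"delta_pos": [0,0,0.1],"dr": [0,0,0]},
  {"delta_pos": [0,0,0.14],"dr": [0,0,0]},
  {"delta_pos": [0,0,0.18],"dr": [0,0,0]},
  {"delta_pos": [0,0,0.22],"dr": [0,0,0]},
  {"delta_pos": [0,0,0.245],"dr": [0,0,0]},
])

```text
t: 6.15
tool_pos: [520.3, -397.3, 277.1]
orientation: [0.987, 0.163, 0.002, 0.002]
contact_force: [-0.1, -0.2, -1.0]
gripper_width: 24.0
finger_force: 58.9
```

```bash
python3 - <<'E'
from h import *
c=grab('wrist','w3'); t=grab('top','top3')
s=state();print(s['tool_pos'],s['gripper_width'],s['joints'].round(2))
cam=t
h=cv2.cvtColor(load('top0')['color'],cv2.COLOR_RGB2HSV)
rgb=load('top0')['color'].astype(int)
m=((rgb.max(2)<75)&(rgb[...,1]>=rgb[...,0]+4)).astype(np.uint8)*255
m[:185]=0;m[302:]=0;m[:,250:]=0;m[:,:133]=0
m=cv2.morphologyEx(m,cv2.MORPH_OPEN,np.ones((3,3)))
cs,_=cv2.findContours(m,0,2);k=max(cs,key=cv2.contourArea)
r=cv2.minAreaRect(cv2.convexHull(k));b=cv2.boxPoints(r)
P=np.array([onz(t,*p,16)[:2] for p in b]);print(b.round(0).tolist(),P.round(0).tolist(),np.linalg.norm(P-np.roll(P,1,0),axis=1))
blue=cv2.inRange(h,(105,150,60),(130,255,255));q=cv2.connectedComponentsWithStats(blue)
i=1+np.argmax(q[2][1:,4]);print('pot',q[2][i],onz(t,*q[3][i],59))
E
```

```text
[ 521.88004121 -398.201685    278.64369728] 24.093629115838308 [ 0.96  0.48 -0.5   1.49  0.24  1.22 -0.81]
[[137.0, 275.0], [174.0, 194.0], [233.0, 220.0], [196.0, 302.0]] [[371.0, 98.0], [581.0, 12.0], [511.0, -142.0], [305.0, -52.0]] [163.18066855 226.88724501 168.31907952 225.11681   ]
pot [146 245  25  24 461] [413.69676133  37.45955263  59.        ]
```

View pics/w3.png

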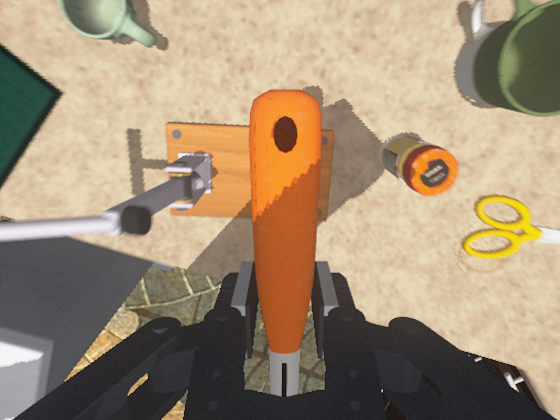

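The peeler is held straight in the fingers (handle (250–320, 90–350)). Everything else is standing. Now I'll carry it high over the open clamp to the tray.

Emit:
move_arm([
  {"delta_pos": [-0.008,0.03,0],"dr": [0,0,-4]},
  {"delta_pos": [-0.016,0.06,0],"dr": [0,0,-8]},
  {"delta_pos": [-0.024,0.09,0],"dr": [0,0,-12]},
  {"delta_pos": [-0.032,0.12,0],"dr": [0,0,-16]},
  {"delta_pos": [-0.04,0.15,0],"dr": [0,0,-20]},
  {"delta_pos": [-0.048,0.18,0],"dr": [0,0,-24]},
  {"delta_pos": [-0.056,0.21,0],"dr": [0,0,-28]},
  {"delta_pos": [-0.064,0.24,0],"dr": [0,0,-32]},
])

```text
t: 6.92
tool_pos: [453.6, -155.3, 270.8]
orientation: [0.993, -0.117, -0.001, -0.0]
contact_force: [-0.2, 0.2, -0.1]
gripper_width: 24.0
finger_force: 59.0
```

Emit:
move_arm([
  {"delta_pos": [-0.007,0.03,0],"dr": [0,0,-3]},
  {"delta_pos": [-0.014,0.06,0],"dr": [0,0,-6]},
  {"delta_pos": [-0.019,0.085,-0.01],"dr": [0,0,-9.7]},
  {"delta_pos": [-0.022,0.101,-0.04],"dr": [0,0,-9.7]},
  {"delta_pos": [-0.022,0.101,-0.08],"dr": [0,0,-9.7]},
  {"delta_pos": [-0.022,0.101,-0.08],"dr": [0,0,-9.7]},
  {"delta_pos": [-0.022,0.101,-0.08],"dr": [0,0,-9.7]},
])

```text
t: 7.5
tool_pos: [430.8, -55.5, 190.0]
orientation: [0.98, -0.199, -0.003, -0.0]
contact_force: [-0.6, -0.9, -0.1]
gripper_width: 24.3
finger_force: 59.1
```

```bash
python3 - <<'E'
from h import *
c=grab('wrist','w4'); s=state();print(s['tool_pos'],s['gripper_width'],s['joints'].round(2),s['orientation'])
grab('scene','scene4')
E
```

```text
[432.73429248 -56.02950726 191.63684474] 24.066018346595733 [ 0.62  0.18 -0.6   2.1   0.13  0.9  -2.03] [ 9.79980736e-01 -1.99090786e-01 -7.78397864e-04 -1.03639246e-04]
```

View pics/w4.png

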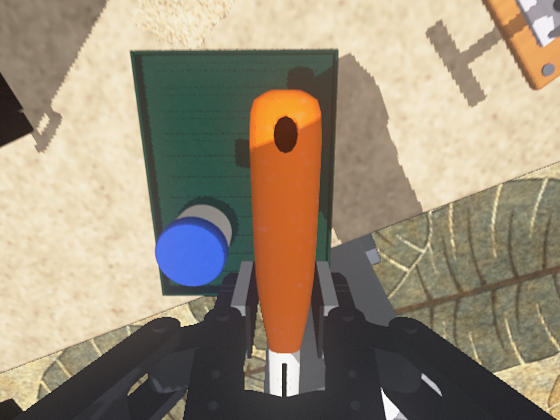

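The tray is in view with far corners (133,50), (338,49) and near-left corner (163,294). The pot lid is at (190,253). The peeler is held over the free half.

```bash
python3 - <<'E'
from h import *
c=load('w4');t=load('top0');s=state();M=R.from_quat(s['orientation']).as_matrix()
for p,q in (((133,50),(174.5,194.5)),((338,49),(233,219.5)),((163,295),(136.5,275))):
    x,e=tri(c,p,t,q);w=onz(c,*p,18);print('tri',x.round(1),round(e[0],1),'z18',w.round(1),'tool',(M.T@(w-s['tool_pos'])).round(1))
w=onz(c,191,253,59);print('pot',w.round(1),(M.T@(w-s['tool_pos'])).round(1))
for p in((250,105),(321,105),(285,90)):
  # peeler held ~ at tool z -19
  o,d=ray(c,*p);o=M.T@(o-s['tool_pos']);d=M.T@d;print((o+d*((-27-o[2])/d[2])).round(1))
print(np.degrees(np.arctan2(M[1,0],M[0,0])))
E
```

```text
tri [573.3   5.5  44.9] 1.1 z18 [580.8  14.1  18. ] tool [ 107.4 -122.3  174.8]
tri [ 5.166e+02 -1.413e+02 -5.000e-01] 1.3 z18 [ 517.1 -138.9   18. ] tool [108.6  43.4 174.7]
tri [371.9  99.1  22.4] 1.9 z18 [370.9 103.4  18. ] tool [-120.7 -122.4  174.5]
pot [415.4  36.6  59. ] [-53.6 -78.4 133.6]
[ 74.3 -10.4 -27. ]
[ 74.3  11.  -27. ]
[ 78.6   0.2 -27. ]
-23.01329932388393
```

Emit:
move_arm([
  {"delta_pos": [0.002,0.0055,-0.03],"dr": [0,0,0]},
  {"delta_pos": [0.002,0.0055,-0.065],"dr": [0,0,0]},
  {"delta_pos": [0.002,0.0055,-0.1],"dr": [0,0,0]},
  {"delta_pos": [0.002,0.0055,-0.13],"dr": [0,0,0]},
  {"delta_pos": [0.002,0.0055,-0.155],"dr": [0,0,0]},
  {"delta_pos": [0.002,0.0055,-0.175],"dr": [0,0,0]},
  {"delta_pos": [0.002,0.0055,-0.182],"dr": [0,0,0]},
  {"delta_pos": [0.002,0.0055,-0.182],"dr": [0,0,0]},
])

```text
t: 8.27
tool_pos: [435.8, -51.1, 9.3]
orientation: [0.98, -0.2, -0.0, 0.0]
contact_force: [-0.4, 0.1, -1.1]
gripper_width: 24.1
finger_force: 59.1
```

Emit:
move_arm([
  {"delta_pos": [0,0,-0.001],"dr": [0,0,0]},
  {"delta_pos": [0,0,-0.002],"dr": [0,0,0]},
  {"delta_pos": [0,0,-0.003],"dr": [0,0,0]},
  {"delta_pos": [0,0,-0.004],"dr": [0,0,0]},
  {"delta_pos": [0,0,-0.004],"dr": [0,0,0]},
  {"delta_pos": [0,0,-0.004],"dr": [0,0,0]},
])

```text
t: 8.77
tool_pos: [435.4, -50.5, 5.7]
orientation: [0.98, -0.199, 0.0, 0.0]
contact_force: [0.5, 0.2, -0.7]
gripper_width: 23.9
finger_force: 59.1
```

Now I'll open just enough to let it slide down between the pads, then a little wider, then go up.

Emit:
move_arm([
  {"delta_pos": [0,0,0],"dr": [0,0,0]},
  {"delta_pos": [0,0,0],"dr": [0,0,0]},
  {"delta_pos": [0,0,0],"dr": [0,0,0]},
  {"delta_pos": [0,0,0],"dr": [0,0,0]},
  {"delta_pos": [0,0,0],"dr": [0,0,0]},
  {"delta_pos": [0,0,0],"dr": [0,0,0]},
], fingers=0.3)

```text
t: 9.27
tool_pos: [435.1, -50.4, 5.3]
orientation: [0.98, -0.199, -0.0, 0.0]
contact_force: [-0.0, 0.1, -0.3]
gripper_width: 25.8
finger_force: 0.0
```

Emit:
move_arm([
  {"delta_pos": [0,0,0],"dr": [0,0,0]},
  {"delta_pos": [0,0,0],"dr": [0,0,0]},
  {"delta_pos": [0,0,0],"dr": [0,0,0]},
  {"delta_pos": [0,0,0],"dr": [0,0,0]},
], fingers=0.42)

```text
t: 9.6
tool_pos: [435.1, -50.4, 5.3]
orientation: [0.98, -0.199, -0.0, 0.0]
contact_force: [0.3, -0.1, -0.6]
gripper_width: 36.5
finger_force: 0.0
```

Emit:
move_arm([
  {"delta_pos": [0,0,0.01],"dr": [0,0,0]},
  {"delta_pos": [0,0,0.03],"dr": [0,0,0]},
  {"delta_pos": [0,0,0.06],"dr": [0,0,0]},
  {"delta_pos": [0,0,0.1],"dr": [0,0,0]},
  {"delta_pos": [0,0,0.14],"dr": [0,0,0]},
  {"delta_pos": [0,0,0.18],"dr": [0,0,0]},
  {"delta_pos": [0,0,0.18],"dr": [0,0,0]},
])

```text
t: 10.18
tool_pos: [439.9, -50.3, 192.9]
orientation: [0.98, -0.199, 0.006, 0.0]
contact_force: [0.5, -0.3, -0.3]
gripper_width: 36.0
finger_force: 0.0
```

```bash
python3 - <<'E'
from h import *
grab('wrist','w5');grab('scene','scene5');s=state();print(s['t'],s['tool_pos'],s['contact_force'])
b=cv2.imread('pics/scene5.png')[140:350,150:370]
cv2.imwrite('pics/c5.png',np.hstack([cv2.resize(cv2.imread('pics/w5.png'),(400,300)),cv2.resize(b,(314,300))]))
E
```

```text
10.2833 [436.3933393  -50.84249231 187.67904642] [-0.37025845  0.59276741 -0.691246  ]
```

View pics/c5.png

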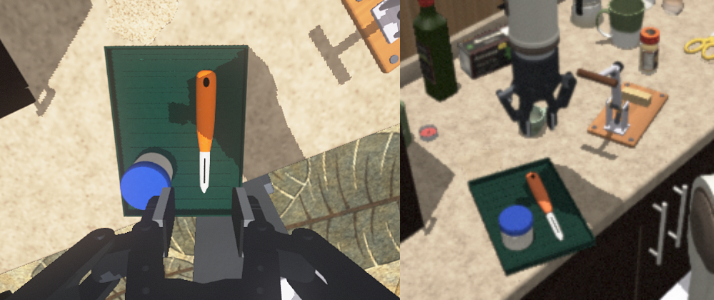

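The peeler lies flat on the tray floor ((205,70)–(203,192) in the wrist part), clear of the pot and rim. The clamp arm is open, and the pot, jar and cup are standing.

```bash
python3 -c "
from plant import manip; print(manip.job_done())"
```

```text
the job is handed in; nothing more can be done
None
```

The job is handed in at about 10 s: the clamp arm was opened first and stands open, the peeler lies flat on the tray floor beside the pot after a drop of about 1 cm from the fingers, and the pot, jar and cup are still standing.

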